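# Release the blue tube from its push-fit fitting

### The arm

A 7-joint arm with a two-finger parallel gripper is mounted at the origin on a cart in front of the work surface, level with it; the furniture and walls round the work are solid. World frame = base frame: x ahead of the robot, y to its left, z up, the work surface at z = 0. Lengths are in m, angles in rad, forces in N, time in s.
With the tool pointing down it reaches from about 0.35 to 0.9 m from the base axis. Payload 7.2 kg.
Tool frame: the origin (TCP) lies midway between the tips of the shut fingers; the grasp point (between the pads) lies 19 mm behind it (manip.pinch_z is the distance from the TCP to the grasp point, in m); z points along the fingers, y is the line along which they close (so a half turn about z gives the same grasp; the last joint's range is limited). The gripper opens to 88 mm and grips with 3 to 60 N. Pads are 20 mm wide; open, the fingers measure 115 mm over their backs; the gripper's body (75 mm by 178 mm) begins 61 mm behind the grasp point.
Start: joints at [1.217, 0.411, -0.013, 1.596, 0.006, 1.134, -0.082], TCP at [0.176, -0.6, 0.223] pointing down, gripper open.
Joint ranges: [-2.95, 2.95], [-0.29, 1.99], [-1.47, 1.44], [0.14, 2.54], [-1.03, 4.17], [0.13, 1.85], [-2.86, 2.86]. Speed limits (rad/s): [2.39, 2.39, 3.01, 3.01, 3.14, 3.14, 3.14].

### API

Orientations are given as a unit quaternion [w, x, y, z].
In Python, from station import manip, vision, ticket gives the robot as it stands. Calls block until the motion is done:
- manip.movep(position, orientation): joint-space move of the TCP to a pose.
- manip.move_linear(position, attitude=None, rate=0.15, stop_force=None): straight line of the TCP; attitude=None keeps the orientation; rate is the mean speed in m/s. With stop_force (N) it stops when the force on the tool has changed by that much, and returns True; else False.
- manip.move_joints(angles): joint-space move.
- manip.move_gripper(opening, squeeze=None): finger opening in m; squeeze is the grip in N (None keeps the last); returns when the fingers have stopped.
- manip.dwell(seconds).
- manip.ik(position, orientation): joint angles nearest the present ones, or None.
- manip.sense(): the state.
- vision.camera(name): name is "scene" or "top"; returns a dict with "frame" (400x640x3 uint8, blue, green, red), "camera_matrix" (3x3 intrinsics, pixels), "D" ([k1, k2, p1, p2, k3] as OpenCV has them; the pictures are not rectified), "cam_to_world" (4x4, takes a point from camera to world coordinates). Camera axes: x right, y down, z forward; pixel columns grow to the right and rows downward; lengths in m; the calibration is good to about 2 mm. A picture is of the moment at which its call begins. There is no depth.
A pose or a line that the arm cannot do raises manip.MotionError and nothing moves.
- ticket.job_done(): hands the job in; it is judged then, once.
The state is a dict: "clock": time; "q": joint angles; "joint_velocities": joint speeds; "joint_torque": joint torques, N m; "eef_pos": TCP position; "tool_rot": TCP orientation; "ft_force": force on the tool from outside, world axes, zero at the start; "ft_torque": the same for the moment, N m; "gripper_width": finger opening in m; "grasp_force": force on a finger pad.
Only numpy, scipy, OpenCV 4.12 (cv2) and the standard library are available. Lean on these libraries where they do the work, as an engineer would, in place of code of your own. Each camera call takes 0.05 s, during which the arm holds its last target. There are 200 camera calls.

### The job

Take the blue tube out of its push-fit fitting: press the blue release lever fully down so that it holds the collet ring in, then pull the blue tube straight up out of the fitting and stand it upright, down to the bottom, in the grey funnel stand. Leave the orange tube and its lever as they are.

Things in the scene. Friction and masses are not known exactly. Their poses are not given: they have to be found in the camera images.
- blue_lever (a joint): Release lever of the fitting that holds the blue tube: a steel fork on a stiff pin, lying level over the blue collet ring with its arms either side of the tube. 0 rad = up (as found), 0.16 rad = fully down against its stop (paddle 21 mm lower). It takes about 5 N on the paddle and stays where it is left. While it is down (over 0.12 rad) it holds the collet ring in and the teeth let go of the tube; while it is up the teeth lock the tube firmly.
- blue_paddle (a point): Centre of the top face of the blue paddle, 34 mm long and 36 mm wide, at the free end of the blue lever, 73 mm above the table while up. Its x axis points, level while the lever is up, from the paddle to the tube, whose axis is 85 mm away. Press it down from above; it swings about a pin 130 mm from it, beyond the tube.
- blue_tube_grip (a point): Point on the axis of the loose blue rigid tube (16 mm diameter, 130 mm long, about 60 g), 95 mm above its lower end and 35 mm below its upper end; z along the tube, upward. It starts upright, its lower end 18 mm above the table, 37 mm deep in the brass fitting; the fork and its posts over the fitting reach 76 mm above the table, the tube is bare from there to its top at 148 mm. It must rise 60 mm to be clear.
- stand_seat (a point): Centre of the inside floor of the fixed grey funnel stand, 10 mm above the table: a round funnel mouth of 56 mm inner diameter at 66 mm above the table narrowing to a 28 mm wide bore from 40 mm above the table down; z upward.
- orange_lever (a joint): The same lever on the second, like fitting, with orange paddle, ring and tube; stays at 0 (up).
- orange_tube_grip (a point): The same point on the orange tube, which must stay in its fitting.
Things that resemble listed ones, but are neither listed nor needed, are in the scene too. There is more than one size of the part that bears blue_tube_grip; the job needs the largest.

How it is judged:
On the way, in this order (a step that is already met when the one before it is completed fails the run):
1. the blue lever is pressed fully down (over 0.12 rad of 0.16) (value of joint blue_lever above 0.12 rad), for 0.2 s.
2. the blue tube is drawn up out of the fitting (by over 45 mm) while the lever holds the ring down (value of joint blue_lever above 0.1 rad and height (world z) of blue_tube_grip above 0.158 m), for 0.2 s.
At the end, for the whole second after the job is handed in: The blue tube stands in the grey funnel stand, lower end at the bottom (within 10 mm), its grip point within 35 mm sideways of the stand's centre, within 20 degrees of upright; the orange tube is within 20 mm of its start and the orange lever still up (under 0.05 rad) (height (world z) of blue_tube_grip between 0.085 and 0.115 m and horizontal distance between blue_tube_grip and stand_seat below 0.035 m and angle between blue_tube_grip's own z axis and vertical below 0.35 rad and value of joint orange_lever below 0.05 rad and distance of orange_tube_grip from where it was at the start of the episode below 0.02 m); the robot touches nothing.
It fails at once if the orange lever is pressed down (over 0.08 rad) (value of joint orange_lever above 0.08 rad).
It fails at once if the orange tube is moved more than 20 mm (distance of orange_tube_grip from where it was at the start of the episode above 0.02 m).
It also fails if it takes over 51 s, if anything falls off the work surface, if the arm or the gripper's body presses on something with over 40 N, if the wrist force passes 120 N, or if a joint passes its speed limit or range.

## Working session

There is one attempt and no reset: what is moved stays moved. The work goes in short steps, each a Python script; the robot and the scene stay as the last script left them, time stands still between calls to the robot, and variables do not carry over. Pictures are saved under pics/ and viewed, at most 10 in all, crops included, and the job is handed in when it is done.

```bash
mkdir -p pics; ls
python3 - <<'E'
from station import manip, vision
import cv2,numpy as np
for n in("scene","top"):
    c=vision.camera(n); cv2.imwrite(f"pics/{n}0.png",c["frame"]); np.savez(f"pics/{n}0.npz",**{k:np.array(v) for k,v in c.items()})
    print(n,np.round(c["cam_to_world"],3).tolist(),np.round(c["camera_matrix"],1).tolist(),c["D"])
s=manip.sense();print(s["clock"],s["eef_pos"],s["tool_rot"],s["gripper_width"],manip.pinch_z)
E
```

```text
pics
scene [[-0.597, -0.613, 0.517, 0.012], [-0.802, 0.448, -0.394, 0.657], [0.01, -0.65, -0.76, 0.775], [0.0, 0.0, 0.0, 1.0]] [[515.6, 0.0, 320.3], [0.0, 515.6, 205.3], [0.0, 0.0, 1.0]] [-0.05746037  0.          0.          0.          0.        ]
top [[0.003, -0.982, 0.19, 0.31], [-0.999, 0.004, 0.037, 0.259], [-0.037, -0.19, -0.981, 0.936], [0.0, 0.0, 0.0, 1.0]] [[439.4, 0.0, 316.1], [0.0, 439.4, 196.3], [0.0, 0.0, 1.0]] [0.00332123 0.         0.         0.         0.        ]
0.1 [ 0.17601895 -0.59924842  0.22190703] [-6.87696169e-04  9.89807804e-01  1.42407904e-01 -1.63919083e-04] 0.08786341908257411 0.0187
```

View pics/scene0.png

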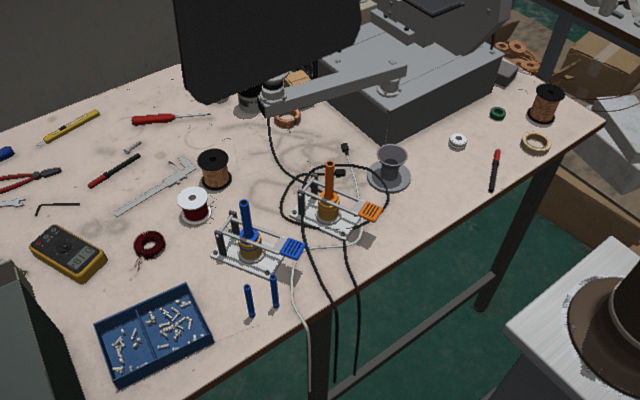

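View pics/top0.png

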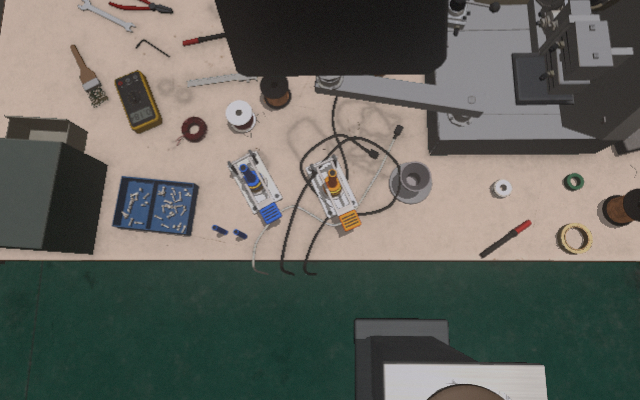

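Scene picture: the blue fitting has its tube top at about (244,203) and paddle at (292,248). Two short blue tubes stand at (250,300) and (275,290). The orange fitting has its tube at (329,165) and paddle at (370,212), and the grey funnel is at (392,160). In the top picture the blue tube is at about (245,168), its paddle at (271,214), the orange tube at (332,178) and the funnel at (412,181). A monitor on an arm hangs over the back of the table. The three blue tubes are candidates. The one in the brass fitting is by far the longest and is in the fitting with the lever, so it fits. I'll confirm that in enlarged crops.

Run:
```python
import cv2,numpy as np
t=cv2.imread("pics/top0.png")[140:245,205:345]
cv2.imwrite("pics/topc.png",cv2.resize(t,None,fx=5.5,fy=5.5,interpolation=cv2.INTER_CUBIC))
t=cv2.imread("pics/scene0.png")[140:325,200:420]
cv2.imwrite("pics/scenec.png",cv2.resize(t,None,fx=3.2,fy=3.2,interpolation=cv2.INTER_CUBIC))
```

```text
(no output)
```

View pics/topc.png

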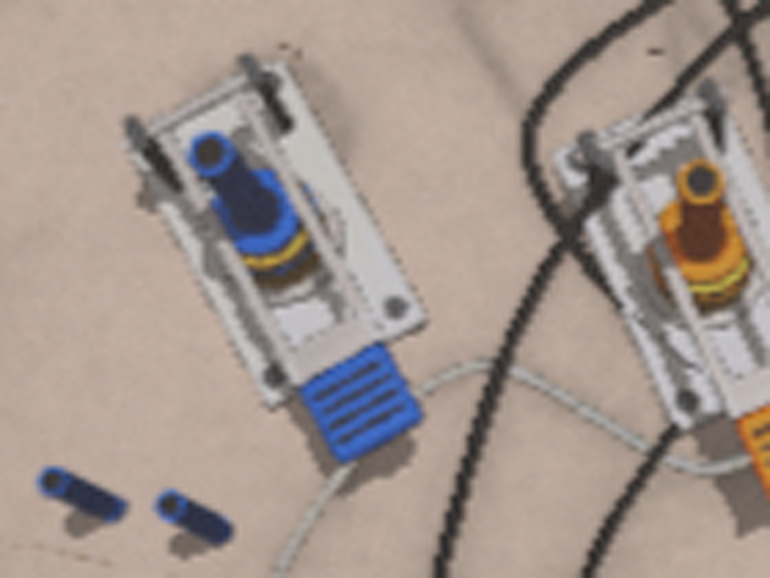

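View pics/scenec.png

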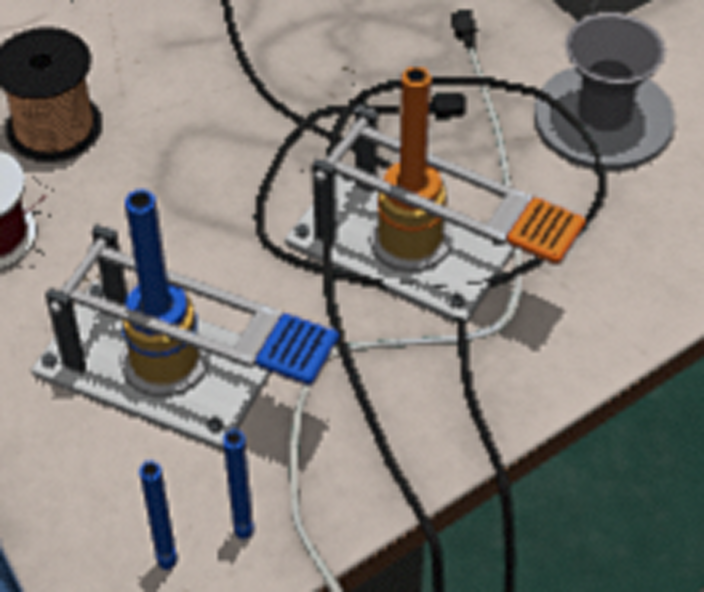

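The top crop shows the blue tube's top centre at (213,154) in the blue collet, and the paddle centre at (362,403). The two loose tubes at (53,480) and (172,503) are thinner and shorter, so the tube in the fitting is the one. In the scene crop the blue tube's top is at (142,201), the paddle at (297,347), the orange top at (416,76) and the funnel mouth centre at (616,50).

```bash
cat > h.py <<'E'
import numpy as np,cv2
from scipy.spatial.transform import Rotation as R
def ray(c,uv):
    p=cv2.undistortPoints(np.array([[uv]],float),c["camera_matrix"],np.array(c["D"]))[0,0]
    T=np.array(c["cam_to_world"]); return T[:3,3],T[:3,:3]@np.array([*p,1])
def at_z(c,uv,z):
    o,d=ray(c,uv); return o+d*(z-o[2])/d[2]
def quat(yaw):  # tool down, tool y axis along (cos yaw, sin yaw)
    y=np.array([np.cos(yaw),np.sin(yaw),0]); z=np.array([0,0,-1.]); 
    q=R.from_matrix(np.c_[np.cross(y,z),y,z]).as_quat(); return [q[3],*q[:3]]
E
python3 - <<'E'
from h import *
t=np.load("pics/top0.npz");s=np.load("pics/scene0.npz")
f=lambda a,k,o:(np.array(a)+.5)/k-.5+np.array(o)
T=lambda a:f(a,5.5,(205,140)); S=lambda a:f(a,3.2,(200,140))
for n,z,a,b in [("tube",.148,(213,154),(142,201)),("paddle",.073,(362,403),(297,347)),("orange",.148,(702,180),(416,76)),("short1",.07,(53,480),(151,470)),("short2",.07,(172,503),(234,438))]:
    print(n,at_z(t,T(a),z).round(4),at_z(s,S(b),z).round(4))
print("fun",at_z(s,S((616,50)),.066).round(4), at_z(t,(412,181),.066).round(4))
cv2.imwrite("pics/fun.png",cv2.resize(cv2.imread("pics/top0.png")[150:215,380:440],None,fx=8,fy=8,interpolation=cv2.INTER_CUBIC))
E
```

```text
tube [0.5174 0.4251 0.148 ] [0.5154 0.4275 0.148 ]
paddle [0.4436 0.3831 0.073 ] [0.4413 0.387  0.073 ]
orange [0.5074 0.2595 0.148 ] [0.505  0.2624 0.148 ]
short1 [0.4161 0.4957 0.07  ] [0.4241 0.4869 0.07  ]
short2 [0.4076 0.4518 0.07  ] [0.4155 0.4434 0.07  ]
fun [0.5149 0.0967 0.066 ] [0.509  0.0989 0.066 ]
```

View pics/fun.png

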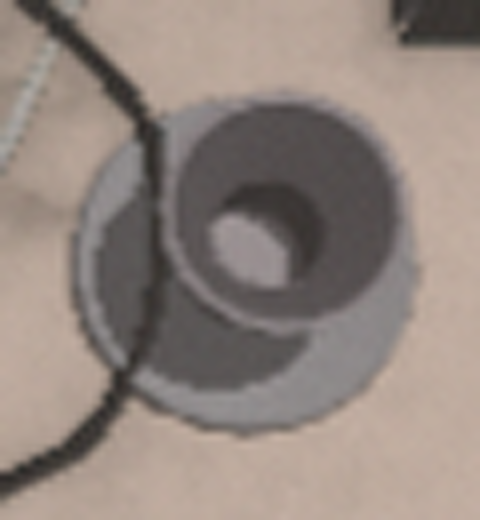

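The mouth centre in the crop is at (286,212), which is top pixel (415.3,176.1). The blue tube-to-paddle distance comes out at 85 mm, as it must be. Next I'll check the height of the overhead monitor and its arm, then plan with IK.

Run:
```python
from h import *
from station import manip
t=np.load("pics/top0.npz");s=np.load("pics/scene0.npz")
def tri(a,b):
    o1,d1=ray(t,a);o2,d2=ray(s,b)
    k,_,_,_=np.linalg.lstsq(np.c_[d1,-d2],o2-o1,rcond=None)
    p,q=o1+k[0]*d1,o2+k[1]*d2; return ((p+q)/2).round(3),np.linalg.norm(p-q).round(3)
print("fun",at_z(t,(415.3,176.1),.066))
print("mon arm tip",tri((329,82),(270,100)),"arm pivot",tri((461,118),(385,88)),"short2",tri((236,231.3),(272.9,276.7)))
P=np.array([.4425,.385]);B=np.array([.5164,.4263]);F=np.array([.5168,.0950])
yaw=np.arctan2(*(B-P)[::-1]);print("yaw",yaw)
for n,p,z in[("P",P,.1),("B",B,.094),("Bup",B,.26),("F",F,.25),("F",F,.09)]:
    for a in(yaw+np.pi/2,yaw-np.pi/2):
        q=manip.ik([*p,z],quat(a)); print(n,None if q is None else np.round(q,2))
```

```text
fun [0.51908639 0.09193839 0.066     ]
mon arm tip (array([0.676, 0.267, 0.177]), np.float64(0.008)) arm pivot (array([0.625, 0.016, 0.125]), np.float64(0.015)) short2 (array([0.406, 0.448, 0.086]), np.float64(0.001))
yaw 0.5096225926529103
P [ 0.    0.85 -1.24  1.76  0.87  1.2   0.58]
P [-0.12  0.69 -0.97  1.77  0.65  1.04 -2.4 ]
B [-0.06  0.98 -1.25  1.55  0.95  1.32  0.65]
B [-0.19  0.8  -0.92  1.56  0.68  1.13 -2.33]
Bup [-0.08  0.77 -1.24  1.38  0.72  1.49  0.8 ]
Bup [-0.08  0.76 -1.22  1.38  0.71  1.48 -2.33]
F [ 0.64  0.48 -1.23  1.75  0.47  1.26  1.37]
F [ 0.46  0.35 -0.92  1.76  0.3   1.18 -1.61]
F [ 0.59  0.77 -1.24  1.92  0.83  1.1   1.08]
F [ 0.34  0.53 -0.8   1.93  0.49  0.88 -1.78]
```

The monitor arm hangs at about x ≥ 0.62, so I'll retract first, swing round at a small radius, then come in over the paddle.

Run:
```python
from h import *
from station import manip
s=manip.sense(); q0=np.array(s["q"])
manip.move_gripper(0.0)
qa=np.array(manip.ik([.122,-.41,.30],s["tool_rot"])); print("qa",qa.round(2))
qb=qa.copy(); qb[0]-=1.93; qb[6]=.0
manip.move_joints(list(qa)); manip.move_joints(list(qb))
s=manip.sense(); print(s["clock"],s["eef_pos"].round(3),s["gripper_width"])
for a in(2.080,2.080-np.pi):
  for p in [(.4425,.385,.1),(.5164,.4263,.094),(.5164,.4263,.26)]:
    q=manip.ik(p,quat(a)); print(None if q is None else np.round(q,2))
```

```text
qa [ 1.21  0.01 -0.04  1.92  0.    1.21 -0.12]
4.7917 [0.341 0.258 0.3  ] 0.0006393661763818176
[-0.71  0.48 -0.12  1.81  0.07  0.86  1.22]
[-0.68  0.61 -0.12  1.6   0.08  0.94  1.25]
[-0.7   0.47 -0.1   1.42  0.05  1.25  1.28]
[-0.88  0.48  0.1   1.82 -0.06  0.85 -1.8 ]
[-0.86  0.61  0.15  1.61 -0.1   0.93 -1.74]
[-0.85  0.46  0.13  1.43 -0.06  1.25 -1.78]
```

Run:
```python
from h import *
from station import manip,vision
q=quat(2.080); P=(.4425,.385)
manip.movep([*P,.125],q)
manip.move_linear([*P,.082],rate=.1)
print(manip.sense()["ft_force"].round(2))
r=manip.move_linear([*P,.060],rate=.03,stop_force=2.5); s=manip.sense(); print("contact",r,s["clock"],s["eef_pos"].round(4),s["ft_force"].round(2))
r=manip.move_linear([*P,.046],rate=.03,stop_force=15); s=manip.sense(); print("down",r,s["clock"],s["eef_pos"].round(4),s["ft_force"].round(2))
manip.dwell(.4)
c=vision.camera("scene")["frame"][140:325,200:420]
cv2.imwrite("pics/press.png",cv2.resize(c,None,fx=3,fy=3,interpolation=cv2.INTER_CUBIC))
```

```text
[-0.61  0.85 -0.71]
contact True 6.9667 [0.4426 0.3851 0.0706] [ 0.34  0.37 -0.94]
down True 7.6 [0.4434 0.3855 0.0531] [-1.63 -2.35 11.41]
```

View pics/press.png

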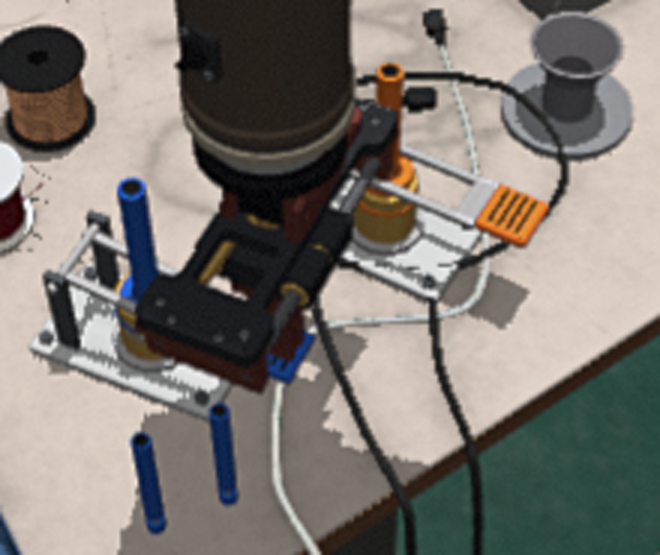

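The picture shows the blue paddle pressed down at about (290,355), with the tube and the orange fitting undisturbed. The TCP stopped at 53 mm against the lever's stop. Now I'll grasp the tube and test-lift it.

Run:
```python
from h import *
from station import manip,vision
P=(.4425,.385);B=(.5164,.4263);q=quat(2.080)
manip.move_linear([*P,.20],rate=.2)
manip.move_gripper(.06)
manip.move_linear([*B,.20],rate=.2)
c=vision.camera("scene")["frame"][140:325,200:420]
cv2.imwrite("pics/over.png",cv2.resize(c,None,fx=3,fy=3,interpolation=cv2.INTER_CUBIC))
r=manip.move_linear([*B,.096],rate=.1,stop_force=6); s=manip.sense(); print(r,s["clock"],s["eef_pos"].round(4),s["ft_force"].round(2))
```

```text
False 11.775 [0.5168 0.4267 0.0968] [-0.01 -0.25  0.49]
```

View pics/over.png

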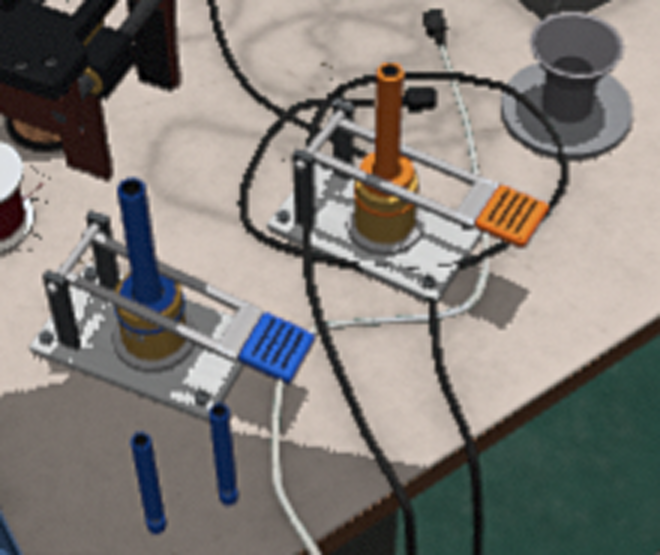

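The over-view shows the paddle lower, now at (277,347), so the lever stayed down. The fingers straddle the tube axis and the descent was free. Now grip and pull.

Run:
```python
from h import *
from station import manip,vision
B=manip.sense()["eef_pos"][:2]
manip.move_gripper(0.0,squeeze=35); s=manip.sense(); print(s["gripper_width"],s["grasp_force"],s["ft_force"].round(2),s["eef_pos"].round(4))
r=manip.move_linear([*B,.115],rate=.06,stop_force=30); s=manip.sense(); print(r,s["clock"],s["eef_pos"].round(4),s["ft_force"].round(2),s["gripper_width"])
if not r:
    r=manip.move_linear([*B,.170],rate=.08,stop_force=30); manip.dwell(.3); s=manip.sense(); print(r,s["clock"],s["eef_pos"].round(4),s["ft_force"].round(2),s["gripper_width"])
c=vision.camera("scene")["frame"][120:305,180:420]
cv2.imwrite("pics/lift.png",cv2.resize(c,None,fx=3,fy=3,interpolation=cv2.INTER_CUBIC))
```

```text
0.015485778642385031 34.99874174594879 [0.14 0.65 1.12] [0.5164 0.4263 0.096 ]
False 13.0 [0.517  0.4268 0.1156] [-0.01 -0.26 -0.3 ] 0.01533259216775805
False 14.1417 [0.5166 0.4265 0.1696] [-0.08 -0.6  -1.71] 0.015365705446561588
```

View pics/lift.png

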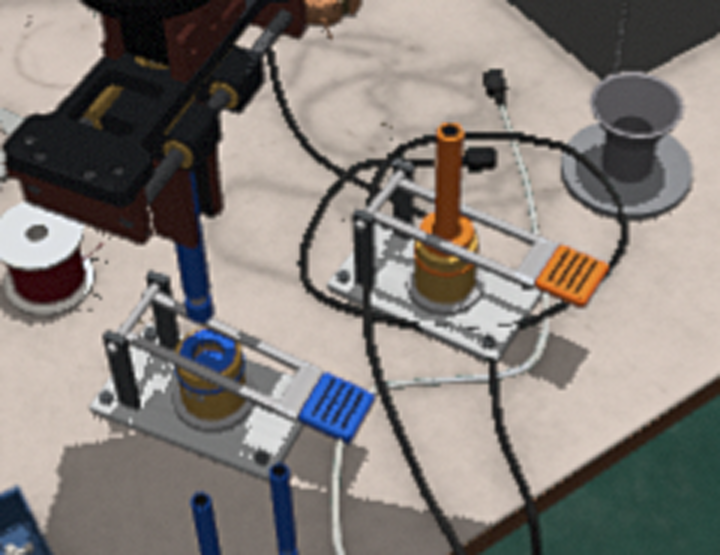

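The lift picture shows the blue tube hanging straight with its lower end at about (199,308), clear of the fitting. The lever is still down and the orange fitting is untouched. Next: carry it round in front of the orange fitting and insert it in the funnel.

Run:
```python
from h import *
from station import manip,vision
t=np.load("pics/scene0.npz"); F=(.517,.0945)
print("tube end z: axis check",at_z(t,(246.5,222.8),.092).round(3))
B=manip.sense()["eef_pos"][:2]
manip.move_linear([*B,.265],rate=.2)
manip.move_linear([.42,.26,.265],attitude=quat(1.8),rate=.2)
manip.move_linear([*F,.265],attitude=quat(np.pi/2),rate=.2)
manip.move_linear([*F,.155],rate=.15); manip.dwell(.2)
s=manip.sense(); print(s["clock"],s["eef_pos"].round(4),s["ft_force"].round(2),s["gripper_width"])
c=vision.camera("scene"); cv2.imwrite("pics/ins.png",cv2.resize(c["frame"][90:220,310:470],None,fx=4,fy=4,interpolation=cv2.INTER_CUBIC))
r=manip.move_linear([*F,.087],rate=.05,stop_force=6); s=manip.sense(); print(r,s["clock"],s["eef_pos"].round(4),s["ft_force"].round(2))
c=vision.camera("scene"); cv2.imwrite("pics/ins2.png",cv2.resize(c["frame"][90:220,310:470],None,fx=4,fy=4,interpolation=cv2.INTER_CUBIC))
a=cv2.imread("pics/ins.png");b=cv2.imread("pics/ins2.png");cv2.imwrite("pics/both.png",cv2.resize(np.hstack([a,b]),(800,325)))
```

```text
tube end z: axis check [0.519 0.427 0.092]
18.125 [0.5175 0.0947 0.1559] [-0.88 -0.22 -0.6 ] 0.015501265221398882
True 19.45 [0.5169 0.0945 0.0879] [-0.91  0.48  5.82]
```

View pics/both.png

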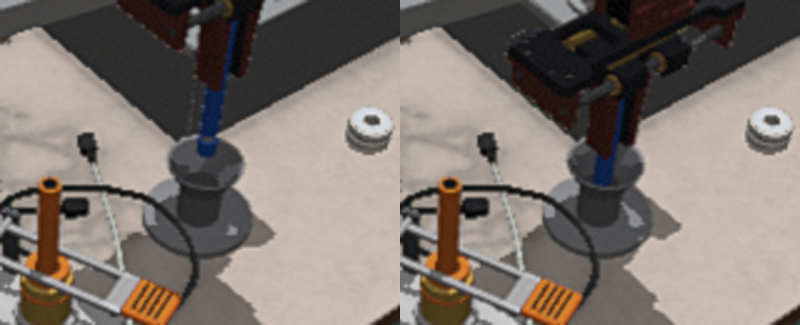

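The tube entered the bore and met the floor at TCP 87.9 mm, against 88 mm predicted. Release, withdraw and check.

Run:
```python
from h import *
from station import manip,vision
F=manip.sense()["eef_pos"][:2]
manip.move_gripper(.05); manip.dwell(.2)
manip.move_linear([*F,.25],rate=.15)
manip.move_linear([.40,.0,.30],rate=.2); manip.dwell(.3)
s=manip.sense(); print(s["clock"],s["ft_force"].round(2))
c=vision.camera("scene"); cv2.imwrite("pics/end.png",cv2.resize(c["frame"][90:290,200:450],None,fx=3,fy=3,interpolation=cv2.INTER_CUBIC))
```

```text
22.8833 [ 0.62  0.57 -0.58]
```

View pics/end.png

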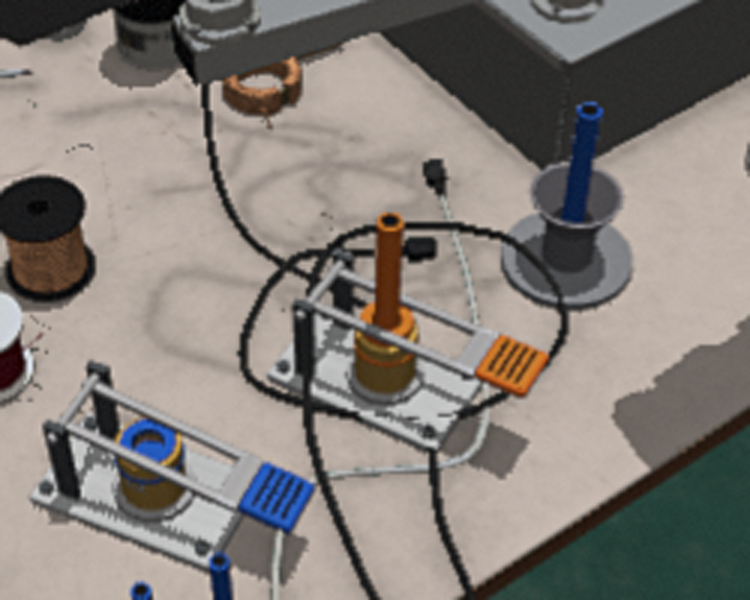

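The end picture shows the tube in the funnel with its top at (590,110), the orange fitting untouched and the lever up. I'll check its lean before handing in.

Run:
```python
from h import *
from station import vision
c=vision.camera("scene"); f=lambda a:(np.array(a)+.5)/3-.5+np.array((200,90))
print("top@.14",at_z(c,f((590,110)),.14).round(4),"funnel@.066",at_z(c,f((577,197)),.066).round(4))
t=vision.camera("top"); cv2.imwrite("pics/fin_top.png",cv2.resize(t["frame"][130:230,370:470],None,fx=6,fy=6,interpolation=cv2.INTER_CUBIC))
h=cv2.inRange(cv2.cvtColor(t["frame"],cv2.COLOR_BGR2HSV),(105,120,50),(125,255,255)); h[:, :370]=0;h[:,450:]=0
ys,xs=np.nonzero(h);print(len(xs),xs.min() if len(xs) else 0,xs.max() if len(xs) else 0,ys.min() if len(xs) else 0,ys.max() if len(xs) else 0)
if len(xs):
    m=ys<ys.min()+8; p=(xs[m].mean(),ys.min()+4); print(p,"top cam top@.14",at_z(t,p,.14).round(4))
```

```text
top@.14 [0.5161 0.0965 0.14  ] funnel@.066 [0.515  0.0971 0.066 ]
33 408 425 164 184
(np.float64(420.82758620689657), np.int64(168)) top cam top@.14 [0.5166 0.0954 0.14  ]
```

The tube's top sits within about 2 mm of the funnel axis in both cameras, so it is upright. Handing in.

```bash
python3 -c "
from station import ticket
print(ticket.job_done())"
```

```text
the job is handed in; nothing more can be done
None
```

The blue tube is out of its fitting and stands upright on the bottom of the grey funnel stand; the orange tube and lever look unmoved in the final picture, and the job is handed in (no verdict was returned).

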